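# Cull the odd glass rods, then lift the rod carrier level

### The job

Of the four blue glass rods in the carrier two are spoiled: the short one and the one with a blob of glass on its end. Lay both in the red offcut tray, lowering them in and not dropping them, then take the carrier by its orange grip and lift it, with the two good rods in their notches, about 10 cm clear of its white board; finish while holding it there, steady and level. Leave everything else on the bench where it is.

Things in the scene. Friction and masses are not known exactly. Their poses are not given: they have to be found in the camera images.
- board: white heat-proof board, fixed, 180 x 270 x 30 mm (x, y, z); the carrier stands on it. Origin: centre of its underside, on the bench; z up
- carrier: loose rod carrier, 0.35 to 0.55 kg empty: wooden plate 150 x 250 x 8 mm (x, y, z) with two aluminium bars along y, 10 mm thick, centred at x = -32 and 32 mm, tops at 36 mm. Notches 16 mm wide, 8 mm deep at y = -105, -60, 60, 105 mm hold the rods lying along x, axes at 34 mm, tops at 40 mm. Which rod lies where varies. Origin: centre of the underside, 30 mm above the bench at the start; z up
- grip (a point): point in the orange upright grip plate in the middle of the carrier, on its centre line 60 mm above the carrier's underside: the place to grip, across y; the load is nearly balanced there. The plate is 74 mm along x, 12 mm thick across y, its top 72 mm above the underside. Axes as the carrier's
- good_a: good blue glass rod, straight, 12 mm in diameter, 140 mm long, 40 g; stays in the carrier. Origin: middle of the rod, on its axis; x along the rod
- good_b: second good rod, the same as good_a in size and looks; stays in the carrier. Origin and axes as good_a
- short: short blue glass rod to be culled: 12 mm in diameter but only 90 mm long, 26 g. Origin: middle of the rod, on its axis; x along the rod
- blob: blue glass rod to be culled: 12 mm in diameter, 140 mm long, with a ball of glass 22 mm in diameter centred on its axis 64 mm from the middle at the +x end, 52 g. Origin: middle of the straight rod, on its axis; x along the rod. It balances about 17 mm from the origin towards the ball
- tray: red open offcut tray, fixed and empty, 160 x 180 x 30 mm (x, y, z) outside, walls and floor 4 mm thick. Origin: centre of its underside, on the bench; z up. Board and tray stand left and right of the middle; which is on which side varies
- mould: bystander: brass block 50 x 50 x 22 mm between board and tray. Origin: centre of its underside
- frit_green: bystander: small green glass jar, 48 mm in diameter, 62 mm high, beyond the work. Origin: centre of its underside
- frit_amber: bystander: small amber glass jar, 48 mm in diameter, 62 mm high, beyond the work. Origin: centre of its underside
- mug: bystander: white mug, 76 mm in diameter, 90 mm high, beyond the work. Origin: centre of its underside
- paddle: bystander: dark flat paddle with a wooden handle, 210 mm long, at the left. Origin: near the joint of blade and handle, on the underside
- brick: bystander: white firebrick 114 x 100 x 64 mm at the right. Origin: centre of its underside
Things that resemble listed ones, but are neither listed nor needed, are in the scene too. What is shaped like the good_b but green or grey is not meant.

How it is judged:
By the outcome, as a careful person would: the job done as asked, in the order asked, and still so for the second after the job is handed in, while the arm keeps its last pose, push and grip.
It also fails if it takes over 72 s, if anything falls off the work surface, if the arm or the gripper's body presses on something with over 40 N, if the wrist force passes 120 N, or if a joint passes its speed limit or range.

### The arm

A 6-joint arm with a two-finger parallel gripper is mounted at the origin on the work surface. World frame = base frame: x ahead of the robot, y to its left, z up, the work surface at z = 0. Lengths are in m, angles in degrees, forces in N, time in s.
With the tool pointing down it reaches from about 0.35 to 0.875 m from the base axis. Payload 4.2 kg.
Tool frame: the origin (TCP) lies on the centre line of the jaws, within the pads' length; the fingertips stand 25 mm ahead of it and the grasp point (between the pads) lies 6 mm ahead of it (finger_overhang is the distance from the TCP to the fingertips, in m); z points along the fingers, y is the line along which they close (so a half turn about z gives the same grasp; the last joint's range is limited). The gripper opens to 87 mm and grips with 3 to 60 N. Pads are 19 mm wide; open, the fingers measure 117 mm over their backs; the gripper's body (75 mm by 190 mm) begins 51 mm behind the grasp point.
Start: joints at [-53.308, 22.042, 0.453, 0, -68.411, -14.817], TCP at [0.233, -0.58, 0.248] pointing down, gripper open.
Joint ranges: [-179.83, 179.83], [-69.29, 118.12], [-61.27, 80.66], [-181.25, 117.63], [-171.15, -9.14], [-177.46, 177.46]. Speed limits (degrees/s): [159.86, 159.86, 180, 180, 180, 180].

### API

Orientations are given as a 3x3 rotation matrix whose columns are the frame's x, y, z axes.
In Python, from station import sense, capture, finish_job, spot_in, tip_of, finger_overhang gives the robot as it stands. The module is installed in compiled form; this text tells all that it offers.
- The arm moves only by the tool servo_tool, never from a script. Its arguments are lists of equal length, an entry for each row: "slide": the shift along the tool's x, y, z in m, a list of three; "spin": the turn about the tool's z in degrees; "grip": the closure, from 0 (fully open) to 1 (shut). A call has exactly 5 rows; each row is the pose to reach, as a shift and turn from the pose commanded when the call began, along the tool's axes at that moment; what a row does not reach only later rows make up. A row lasts 1/12 s, in which the tool goes at most 41.7 mm and 7.16 degrees, less where a joint would pass 70% of its speed; a pose out of reach is approached as far as the arm can. A call with a gripper value outside its range is refused whole. The fingers move at their own pace and stop on an object; the grip force is fixed at half the most. Time passes only in rows, so rows that repeat a pose let the fingers close, or fill a call up. It gives the time, the measured TCP pose, the force, the opening and the grip force at its end, in the units of the state.
- sense(): the state, without advancing time (a new reading comes with each control period).
- capture(name): name is "side" or "top" or "wrist"; returns a dict with "pixels" (420x560x3 uint8, blue, green, red), "depth" (420x560 float32, m along the optical axis (not along the pixel's ray), 0 where there is no reading), "fx", "fy", "cx", "cy" (pixels), "R" (3x3) and "t" (3): a world point X has camera coordinates R X + t; the wrist camera has in their place "hand_eye" (4x4, takes a point from camera to tool coordinates, whose origin is the TCP and whose axes are the flange's). Camera axes: x right, y down, z forward; pixel columns grow to the right and rows downward; lengths in m; the calibration is good to about 2 mm. The wrist camera is an equidistant fisheye: a pixel r from the principal point sees the ray r / f radians off the axis. A picture is of the moment at which its call begins: read the wrist's pose just before it.
- finish_job(): hands the job in; it is judged then, once.
Trained networks look in the newest picture that a camera, given by its name, has taken for a name from the list of things; names that differ only in an ending like _2 or _b are one class to them, and where a whole thing is asked for, a point or a joint stands for the part that bears it (a point fixed in the world has none). Each returns a list of dicts, best first, with "conf" (0 to 1); they miss things now and then, are a little off and sometimes report something else, mostly with a low value. They report only what shows in the picture. A call takes as long as a camera call. They do not tell look-alikes from the thing itself.
- spot_in(thing, camera): "point" ([x, y, z] in m, in world coordinates, good to about 4 mm: the middle of the surface that is visible of it).
- tip_of(thing, camera): "point" ([x, y, z] in m, in world coordinates, good to about 4 mm: a listed point, or the origin of a listed thing).
The state is a dict: "time_s": time; "joints": joint angles; "joint_velocities": joint speeds; "effort": joint torques, N m; "tcp_pos": TCP position; "ee_rot": TCP orientation; "wrist_force": force on the tool from outside, world axes, zero at the start; "moment": the same for the moment, N m; "gripper_width": opening from 0.0 (shut) to 1.0 (fully open); "gripper_force": force on a finger pad.
Only numpy, scipy, OpenCV 4.12 (cv2) and the standard library are available. Lean on these libraries where they do the work, as an engineer would, in place of code of your own. Each camera call takes 0.05 s, during which the arm holds its last target. There are 200 camera calls.

## Working session

There is one attempt and no reset: what is moved stays moved. The work goes in short steps, Python scripts to look and compute and a tool call to move; the robot and the scene stay as the last step left them, time stands still between calls to the robot, and variables do not carry over. Pictures are saved under pics/ and viewed, at most 12 in all, crops included, and the job is handed in when it is done.

Besides the shell and the picture viewer there is one more tool, called after "Request:" as name([rows], argument=value, ...), one row to a line, values as JSON. servo_tool: Moves the arm, as the interface text tells. Its arguments: {"type":"object","properties":{"slide":{"type":"array"},"spin":{"type":"array"},"grip":{"type":"array"}},"required":["slide","spin","grip"]}

```bash
mkdir -p pics; python3 - <<'E'
from station import *
import cv2,numpy as np
s=sense();print(s['time_s'],s['tcp_pos'],np.round(s['ee_rot'],3).tolist(),finger_overhang)
for c in ['top','side']:
    d=capture(c);cv2.imwrite(f'pics/{c}0.png',d['pixels'])
    for n in ['board','carrier','grip','good_a','short','blob','tray','mould']:
        print(c,n,[(np.round(r['point'],3).tolist(),round(r['conf'],2)) for r in tip_of(n,c)][:5])
E
```

```text
0.0 [ 0.23268369 -0.57948255  0.24646586] [[-0.928, -0.372, -0.001], [-0.372, 0.928, 0.002], [0.0, 0.002, -1.0]] 0.025
top board []
top carrier [([0.493, -0.247, 0.029], 0.91)]
top grip [([0.488, -0.251, 0.089], 0.83)]
top good_a [([0.458, -0.147, 0.064], 0.74), ([0.512, -0.307, 0.065], 0.62), ([0.256, -0.234, 0.01], 0.62), ([0.262, -0.456, 0.004], 0.59), ([0.372, 0.054, 0.003], 0.45)]
top short [([0.489, -0.25, 0.09], 0.75), ([0.479, -0.189, 0.061], 0.7)]
top blob [([0.519, -0.35, 0.066], 0.49)]
top tray [([0.549, 0.23, 0.002], 0.79)]
top mould [([0.523, 0.0, 0.0], 0.84), ([0.55, 0.231, -0.001], 0.58)]
side board []
side carrier [([0.487, -0.25, 0.028], 0.62)]
side grip [([0.492, -0.25, 0.093], 0.86)]
side good_a [([0.26, -0.456, 0.008], 0.6), ([0.513, -0.308, 0.066], 0.57), ([0.367, 0.047, 0.006], 0.49), ([0.489, -0.249, 0.093], 0.26)]
side short [([0.476, -0.194, 0.064], 0.38)]
side blob [([0.517, -0.352, 0.065], 0.64)]
side tray []
side mould []
```

View pics/top0.png

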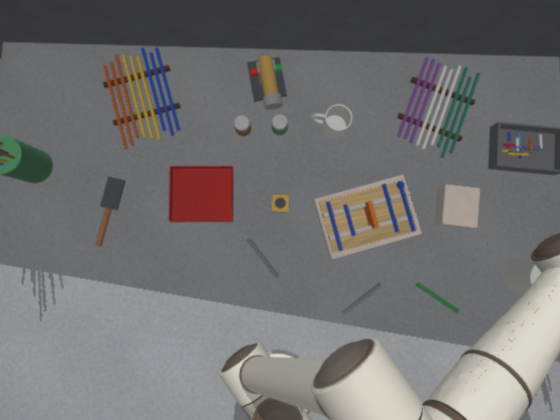

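View pics/side0.png

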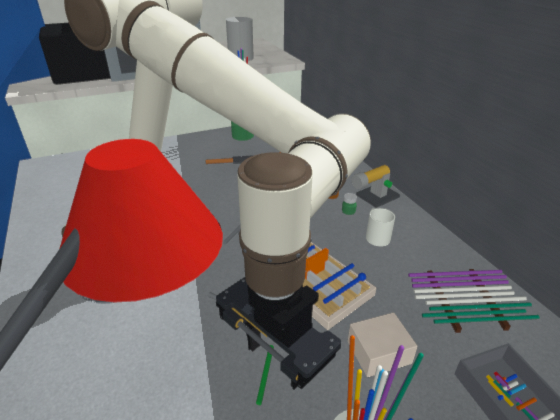

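The top view shows the carrier at about (368,216). Its rods, left to right, are good (334,226), short (350,220), the orange grip (372,214), good (391,208) and blob (406,207), with its ball at the upper end (401,185), which is the +x end. The tray is at (201,194) and the mould at (280,203). The side view is mostly hidden by the lamp and arm, but it confirms the carrier. I'll measure precisely next.

```bash
cat > h.py <<'E'
from station import *
import cv2,numpy as np
def topworld(d,mask,z):
    v,u=np.nonzero(mask); r=np.stack([(u-d['cx'])/d['fx'],(v-d['cy'])/d['fy'],np.ones(len(u))])
    R=np.array(d['R']);c=-R.T@np.array(d['t']); w=(R.T@r).T
    return c+w*((z-c[2])/w[:,2])[:,None]
def comps(d,mask,z,amin=15):
    n,l,st,_=cv2.connectedComponentsWithStats(mask.astype(np.uint8),connectivity=8)
    for i in range(1,n):
        if st[i,4]<amin: continue
        P=topworld(d,l==i,z)[:,:2]; (c,s,a)=cv2.minAreaRect(P.astype(np.float32)*1000)
        m=P.mean(0);e,V=np.linalg.eigh(np.cov((P-m).T));v=V[:,1]*np.sign(V[0,1])
        print('px',st[i].tolist(),'mean',np.round(m,4),'rect c',np.round(c,1),np.round(s,1),'axis deg',round(np.degrees(np.arctan2(v[1],v[0])),2))
E
python3 - <<'E'
from h import *
d=capture('top');h=cv2.cvtColor(d['pixels'],cv2.COLOR_BGR2HSV);H,S,V=cv2.split(h)
roi=np.zeros(H.shape,bool);roi[160:265,160:430]=1
print('blue');comps(d,roi&(H>100)&(H<130)&(S>130),.067)
print('orange');comps(d,roi&(H<16)&(H>5)&(S>190)&(V>120),.102)
print('red');comps(d,roi&((H<5)|(H>175))&(S>150),.03,300)
D=d['depth'];print(d['R'],d['t'])
E
```

```text
blue
px [397, 182, 18, 49, 152] mean [ 0.5235 -0.3467] rect c [ 519.4 -350.3] [138.5  16.1] axis deg 15.62
px [383, 184, 15, 48, 125] mean [ 0.512  -0.3034] rect c [ 513.6 -303.6] [134.5   8.4] axis deg 15.61
px [327, 202, 15, 48, 127] mean [ 0.4597 -0.1472] rect c [ 459.8 -147.3] [134.1   7.3] axis deg 15.71
px [344, 205, 11, 30, 79] mean [ 0.4767 -0.1891] rect c [ 477.1 -188.9] [83.7  7.3] axis deg 15.67
orange
red
px [169, 166, 64, 55, 3395] mean [0.5468 0.2295] rect c [547.9 229.4] [155.7 177.6] axis deg -87.69
[[ 0.01891655 -0.99968026  0.0167791 ]
 [-0.99461144 -0.02052629 -0.10162063]
 [ 0.10193255 -0.01476637 -0.99468171]] [-0.01997503  0.51186904  1.16192462]
```

```bash
cat >> h.py <<'E'
def go(p,yaw):
    s=sense();R=np.array(s['ee_rot']);D=np.array(p)-s['tcp_pos'];a=np.degrees(np.arctan2(R[1,0],R[0,0]))
    print('t',round(s['time_s'],2),'tcp',np.round(s['tcp_pos'],4),'yaw',round(a,2),'w',round(s['gripper_width'],3),'F',np.round(s['wrist_force'],1))
    sp=(a-yaw+180)%360-180
    sl=R.T@D;print('slide',np.round(sl,4),'len',round(np.linalg.norm(D),3),'spin',round(sp,2),'joints',np.round(s['joints'],0))
E
python3 - <<'E'
from h import *
go((.477,-.1892,.2),195.65)
E
```

```text
t 0.95 tcp [ 0.2329 -0.58    0.2476] yaw -158.13 w 1.001 F [-0.5 -0.  -0.3]
slide [-0.3722  0.2717  0.0476] len 0.463 spin 6.22 joints [-53.  22.   0.   0. -68. -15.]
```

Request:
servo_tool([
  [-0.025,0.018,0.003],
  [-0.05,0.036,0.006],
  [-0.075,0.054,0.009],
  [-0.1,0.073,0.012],
  [-0.124,0.0905,0.016],
], spin=[0,0,0,0,0], grip=[0.62,0.62,0.62,0.62,0.62])

```text
time_s: 1.37
tcp_pos: [0.3148, -0.4486, 0.2317]
ee_rot: [[-0.928, -0.372, 0.001], [-0.372, 0.928, -0.0], [-0.0, -0.001, -1.0]]
wrist_force: [0.1, 0.5, -0.0]
gripper_width: 0.703
gripper_force: 0.0
```

Request:
servo_tool([
  [-0.025,0.018,0.003],
  [-0.05,0.036,0.006],
  [-0.075,0.054,0.009],
  [-0.1,0.073,0.012],
  [-0.124,0.0905,0.016],
], spin=[0,0,0,0,0], grip=[0.62,0.62,0.62,0.62,0.62])

```text
time_s: 1.78
tcp_pos: [0.3963, -0.3182, 0.2159]
ee_rot: [[-0.928, -0.373, 0.001], [-0.373, 0.928, -0.0], [-0.001, -0.001, -1.0]]
wrist_force: [0.3, 0.3, 0.6]
gripper_width: 0.4
gripper_force: 0.0
```

Request:
servo_tool([
  [-0.03,0.022,0.004],
  [-0.06,0.044,0.008],
  [-0.09,0.066,0.012],
  [-0.124,0.0905,0.016],
  [-0.124,0.0905,0.016],
], spin=[1.5,3,4.5,6.2,6.2], grip=[0.62,0.62,0.62,0.62,0.62])

```text
time_s: 2.2
tcp_pos: [0.48, -0.185, 0.1992]
ee_rot: [[-0.961, -0.275, 0.002], [-0.275, 0.961, 0.0], [-0.002, -0.0, -1.0]]
wrist_force: [-0.2, -0.2, 0.2]
gripper_width: 0.378
gripper_force: 0.0
```

```bash
cat >> h.py <<'E'
def wrist(name,z=.07,sc=1):
    s=sense();d=capture('wrist');cv2.imwrite(name,d['pixels'])
    return s,d
def wpix(s,d,u,v,z):
    x=(u-d['cx'])/d['fx'];y=(v-d['cy'])/d['fy'];r=np.hypot(x,y)+1e-12
    ray=np.stack([np.sin(r)*x/r,np.sin(r)*y/r,np.cos(r)],-1)
    T=np.array(d['hand_eye']);R=np.array(s['ee_rot']);w=(ray@T[:3,:3].T)@R.T;c=R@T[:3,3]+s['tcp_pos']
    return c+w*((z-c[2])/w[...,2])[...,None]
def wblue(s,d,z):
    H,S,V=cv2.split(cv2.cvtColor(d['pixels'],cv2.COLOR_BGR2HSV));m=((H>100)&(H<130)&(S>130)).astype(np.uint8)
    n,l,st,_=cv2.connectedComponentsWithStats(m)
    for i in range(1,n):
        if st[i,4]<150: continue
        v,u=np.nonzero(l==i);P=wpix(s,d,u.astype(float),v.astype(float),z)[:,:2]
        c,sz,a=cv2.minAreaRect(P.astype(np.float32)*1000);w=np.linalg.eigh(np.cov(P.T))[1][:,1];w*=np.sign(w[0])
        print('px',st[i].tolist(),'c',np.round(c,1),np.round(sz,1),'deg',round(np.degrees(np.arctan2(w[1],w[0])),2))
E
python3 - <<'E'
from h import *
go((.477,-.1892,.082),195.65)
s,d=wrist('pics/w1.png');wblue(s,d,.067);print(np.round(d['hand_eye'],3))
E
```

```text
t 2.2 tcp [ 0.48   -0.185   0.1992] yaw -164.02 w 0.378 F [-0.2 -0.2  0.2]
slide [ 0.0043 -0.0031  0.1172] len 0.117 spin 0.33 joints [ -3.  14. -19.  -0. -57. -71.]
px [329, 114, 13, 29, 317] c [ 404.  -163.8] [23.7  9.6] deg 13.1
px [98, 123, 31, 142, 1476] c [ 517.4 -345.5] [142.2  21.7] deg 15.33
px [141, 128, 24, 136, 1355] c [ 507.7 -304.5] [129.7  11.1] deg 15.55
px [325, 162, 15, 91, 906] c [ 471.8 -144.8] [83.1  9.9] deg 15.59
px [275, 182, 12, 66, 705] c [ 490.  -186.4] [60.3  9.7] deg 15.27
[[-0.002 -0.953 -0.302  0.083]
 [ 1.    -0.001 -0.002  0.001]
 [ 0.001 -0.302  0.953 -0.137]
 [ 0.     0.     0.     1.   ]]
```

View pics/w1.png

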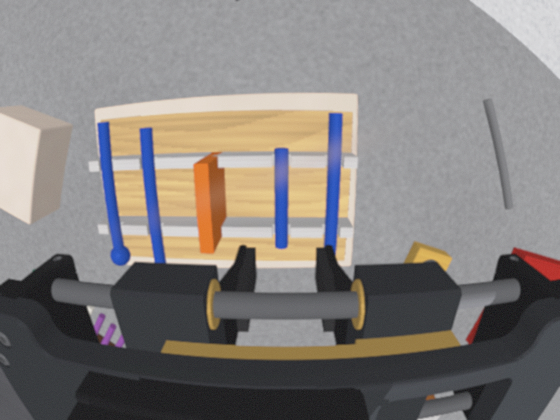

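The wrist picture shows the short rod at px (281,148–247), directly ahead of the fingers and between them. The ball of the blob rod is at (120,256). Both cameras agree to about 1 mm, so I'm descending.

Request:
servo_tool([
  [0.0042,-0.0033,0.025],
  [0.0042,-0.0033,0.05],
  [0.0042,-0.0033,0.075],
  [0.0042,-0.0033,0.1],
  [0.0042,-0.0033,0.108],
], spin=[0.3,0.3,0.3,0.3,0.3], grip=[0.62,0.62,0.62,0.62,0.62])

```text
time_s: 2.67
tcp_pos: [0.471, -0.1941, 0.0885]
ee_rot: [[-0.965, -0.263, -0.006], [-0.263, 0.965, 0.001], [0.006, 0.003, -1.0]]
wrist_force: [-1.2, 0.3, 0.6]
gripper_width: 0.378
gripper_force: 0.0
```

Request:
servo_tool([
  [0,0,0.005],
  [0,0,0.009],
  [0,0,0.009],
  [0,0,0.009],
  [0,0,0.009],
], spin=[0,0,0,0,0], grip=[0.62,0.62,0.62,0.62,0.62])

```text
time_s: 3.08
tcp_pos: [0.4746, -0.1939, 0.0838]
ee_rot: [[-0.964, -0.265, 0.003], [-0.265, 0.964, -0.0], [-0.002, -0.001, -1.0]]
wrist_force: [0.7, -0.1, 0.5]
gripper_width: 0.386
gripper_force: 0.0
```

Request:
servo_tool([
  [0,0,0],
  [0,0,0],
  [0,0,0],
  [0,0,0],
  [0,0,0],
], spin=[0,0,0,0,0], grip=[0.75,0.8,0.9,1.0,1.0])

```text
time_s: 3.5
tcp_pos: [0.4738, -0.1935, 0.0827]
ee_rot: [[-0.964, -0.265, 0.0], [-0.265, 0.964, 0.0], [-0.0, 0.0, -1.0]]
wrist_force: [-0.4, 1.2, 1.8]
gripper_width: 0.126
gripper_force: 30.0
```

```bash
python3 - <<'E'
from h import *
s,d=wrist('pics/w2.png');go((.477,-.1892,.25),195.65);print(s['gripper_force'])
E
```

```text
t 3.55 tcp [ 0.4738 -0.1935  0.0827] yaw -164.62 w 0.126 F [-0.3  2.2  1.4]
slide [-0.0043  0.0033 -0.1673] len 0.167 spin -0.27 joints [ -4.  22. -27.  -0. -41. -71.]
29.99736785888672
```

View pics/w2.png

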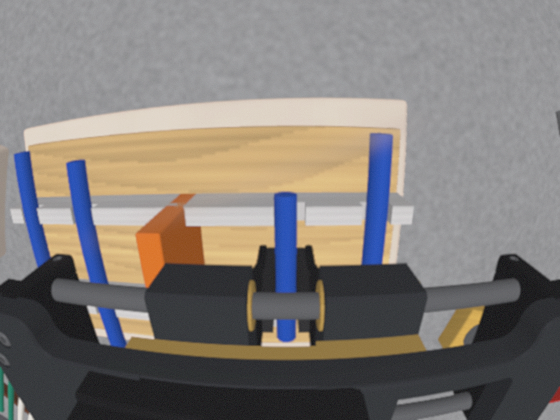

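Request:
servo_tool([
  [0,0,-0.01],
  [0,0,-0.04],
  [0,0,-0.08],
  [0,0,-0.12],
  [0,0,-0.16],
], spin=[0,0,0,0,0], grip=[1,1,1,1,1])

```text
time_s: 3.97
tcp_pos: [0.4733, -0.1938, 0.245]
ee_rot: [[-0.964, -0.265, 0.0], [-0.265, 0.964, -0.0], [0.0, -0.0, -1.0]]
wrist_force: [1.6, -0.0, -0.6]
gripper_width: 0.125
gripper_force: 30.0
```

Request:
servo_tool([
  [-0.01,0.026,0],
  [-0.02,0.053,0],
  [-0.03,0.079,0],
  [-0.04,0.106,0],
  [-0.05,0.132,0],
], spin=[-5,-10,-15,-20,-25.6], grip=[1,1,1,1,1])

```text
time_s: 4.38
tcp_pos: [0.4868, -0.0521, 0.2435]
ee_rot: [[-0.752, -0.659, 0.001], [-0.659, 0.752, 0.0], [-0.001, -0.001, -1.0]]
wrist_force: [0.8, -0.4, -0.7]
gripper_width: 0.126
gripper_force: 30.0
```

Request:
servo_tool([
  [-0.02,0.0195,0],
  [-0.041,0.039,0],
  [-0.061,0.0585,0],
  [-0.082,0.078,0],
  [-0.102,0.0975,0],
], spin=[-5,-10,-15,-20,-25.6], grip=[1,1,1,1,1])

```text
time_s: 4.8
tcp_pos: [0.5, 0.0886, 0.2433]
ee_rot: [[-0.393, -0.919, 0.001], [-0.919, 0.393, 0.0], [-0.0, -0.001, -1.0]]
wrist_force: [0.9, 0.5, -0.2]
gripper_width: 0.129
gripper_force: 30.0
```

Request:
servo_tool([
  [-0.034,0.011,0],
  [-0.067,0.022,0],
  [-0.1,0.033,0],
  [-0.134,0.044,0],
  [-0.134,0.044,0],
], spin=[-6.4,-12.8,-19.2,-25.6,-25.6], grip=[1,1,1,1,1])

```text
time_s: 5.22
tcp_pos: [0.5138, 0.2327, 0.2429]
ee_rot: [[0.046, -0.999, 0.002], [-0.999, -0.046, 0.001], [-0.001, -0.002, -1.0]]
wrist_force: [0.6, 0.0, -0.4]
gripper_width: 0.123
gripper_force: 30.0
```

Request:
servo_tool([
  [0,0,0.03],
  [0,0,0.06],
  [0,0,0.09],
  [0,0,0.1],
  [0,0,0.1],
], spin=[0,0,0,0,0], grip=[1,1,1,1,1])

```text
time_s: 5.63
tcp_pos: [0.5116, 0.2264, 0.1402]
ee_rot: [[0.037, -0.999, -0.005], [-0.999, -0.037, -0.004], [0.004, 0.005, -1.0]]
wrist_force: [0.0, -0.5, 0.6]
gripper_width: 0.126
gripper_force: 30.0
```

```bash
python3 - <<'E'
from h import *
s,d=wrist('pics/w3.png');go((.513,.228,.031),272.3)
for c in ['wrist','top']:
    if c=='top':
        d2=capture('top');cv2.imwrite('pics/top1.png',d2['pixels'])
    print(c,[(np.round(r['point'],3).tolist(),round(r['conf'],2)) for n in ['tray','short'] for r in tip_of(n,c)[:2]])
E
```

```text
t 5.68 tcp [0.513  0.2273 0.1425] yaw -87.82 w 0.125 F [-0.7  0.7  0.7]
slide [-9.000e-04 -1.000e-04  1.114e-01] len 0.111 spin -0.12 joints [ 40.  22. -17.   0. -52. -38.]
wrist [([0.511, 0.229, 0.121], 0.59)]
top [([0.55, 0.231, -0.002], 0.69), ([0.489, -0.249, 0.089], 0.67), ([0.514, 0.236, 0.124], 0.43)]
```

View pics/w3.png

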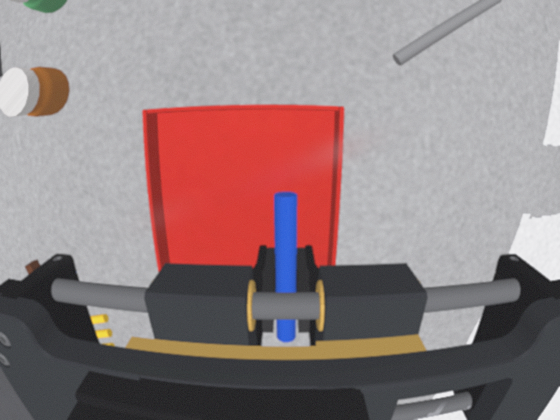

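The short rod is held level over the tray at px (285,195–340), parallel to the side walls and inside them. I'm lowering it.

Request:
servo_tool([
  [0,0,0.03],
  [0,0,0.055],
  [0,0,0.075],
  [0,0,0.09],
  [0,0,0.1],
], spin=[0,0,0,0,0], grip=[1,1,1,1,1])

```text
time_s: 6.35
tcp_pos: [0.5129, 0.2276, 0.0419]
ee_rot: [[0.038, -0.999, -0.0], [-0.999, -0.038, -0.0], [0.0, 0.0, -1.0]]
wrist_force: [0.2, 0.0, -0.4]
gripper_width: 0.126
gripper_force: 30.0
```

Request:
servo_tool([
  [0,0,0.004],
  [0,0,0.007],
  [0,0,0.01],
  [0,0,0.01],
  [0,0,0.01],
], spin=[0,0,0,0,0], grip=[1,1,1,1,1])

```text
time_s: 6.77
tcp_pos: [0.5134, 0.2281, 0.0333]
ee_rot: [[0.038, -0.999, 0.001], [-0.999, -0.038, 0.001], [-0.001, -0.001, -1.0]]
wrist_force: [0.5, 0.5, -0.0]
gripper_width: 0.125
gripper_force: 30.0
```

```bash
python3 - <<'E'
from h import *
go((.513,.228,.0303),272.3)
E
```

```text
t 6.77 tcp [0.5134 0.2281 0.0333] yaw -87.82 w 0.125 F [ 0.5  0.5 -0. ]
slide [0.0001 0.0004 0.003 ] len 0.003 spin -0.12 joints [ 40.  30. -23.   0. -37. -38.]
```

Request:
servo_tool([
  [0,0,0.002],
  [0,0,0.003],
  [0,0,0.003],
  [0,0,0.003],
  [0,0,0.003],
], spin=[0,0,0,0,0], grip=[1,1,0.85,0.8,0.75])

```text
time_s: 7.18
tcp_pos: [0.5131, 0.2278, 0.0297]
ee_rot: [[0.038, -0.999, 0.0], [-0.999, -0.038, 0.0], [-0.0, -0.0, -1.0]]
wrist_force: [-0.3, 0.0, -0.2]
gripper_width: 0.206
gripper_force: 0.0
```

Request:
servo_tool([
  [0,0,0],
  [0,0,0],
  [0,0,0],
  [0,0,-0.01],
  [0,0,-0.04],
], spin=[0,0,0,0,0], grip=[0.68,0.62,0.62,0.62,0.62])

```text
time_s: 7.6
tcp_pos: [0.5105, 0.2259, 0.0666]
ee_rot: [[0.037, -0.999, -0.008], [-0.999, -0.037, -0.006], [0.005, 0.008, -1.0]]
wrist_force: [0.9, 0.6, 0.2]
gripper_width: 0.375
gripper_force: 0.0
```

Request:
servo_tool([
  [0,0,-0.04],
  [0,0,-0.08],
  [0,0,-0.12],
  [0,0,-0.14],
  [0,0,-0.14],
], spin=[0,0,0,0,0], grip=[0.62,0.62,0.62,0.62,0.62])

```text
time_s: 8.02
tcp_pos: [0.5156, 0.2292, 0.2169]
ee_rot: [[0.039, -0.999, 0.011], [-0.999, -0.039, 0.007], [-0.007, -0.012, -1.0]]
wrist_force: [0.1, -0.4, 0.4]
gripper_width: 0.377
gripper_force: 0.0
```

```bash
python3 - <<'E'
from h import *
s,d=wrist('pics/w4.png');wblue(s,d,.016);go((.5287,-.3467,.21),195.6)
d=capture('top');H,S,V=cv2.split(cv2.cvtColor(d['pixels'],cv2.COLOR_BGR2HSV))
roi=np.zeros(H.shape,bool);roi[160:265,160:430]=1
comps(d,roi&(H>100)&(H<130)&(S>130),.067)
E
```

```text
px [286, 170, 9, 56, 464] c [512.6 243.3] [ 8.9 61.9] deg -87.67
px [1, 237, 112, 36, 667] c [864.1 344.8] [272.9  10.9] deg 17.1
px [73, 250, 52, 17, 340] c [764.7 335. ] [96.2 10.4] deg 17.18
px [77, 266, 42, 14, 266] c [771.5 358.1] [79. 11.] deg 17.28
t 8.07 tcp [0.514  0.2286 0.2136] yaw -87.81 w 0.379 F [-0.2  0.4 -0.6]
slide [0.5754 0.0073 0.0009] len 0.575 spin 76.59 joints [ 40.  17. -12.   0. -61. -38.]
px [397, 182, 18, 49, 150] mean [ 0.524  -0.3469] rect c [ 519.5 -350.7] [138.5  17. ] axis deg 15.64
px [383, 184, 15, 48, 127] mean [ 0.5126 -0.3036] rect c [ 513.3 -303.7] [135.1   8.1] axis deg 15.62
px [327, 202, 15, 48, 125] mean [ 0.46   -0.1474] rect c [ 460.  -147.7] [134.1   7.6] axis deg 15.72
px [198, 204, 18, 3, 42] mean [0.5088 0.2025] rect c [509.5 204.8] [ 5.5 46.8] axis deg -86.51
```

Request:
servo_tool([
  [0.0288,0.0004,0],
  [0.0575,0.0008,0],
  [0.0863,0.0012,0],
  [0.115,0.0015,0],
  [0.1438,0.0018,0],
], spin=[3.8,7.6,11.5,15.3,19.15], grip=[0.62,0.62,0.62,0.62,0.62])

```text
time_s: 8.53
tcp_pos: [0.5154, 0.0824, 0.2078]
ee_rot: [[-0.295, -0.956, -0.004], [-0.956, 0.295, -0.001], [0.003, 0.003, -1.0]]
wrist_force: [0.2, -0.2, 0.1]
gripper_width: 0.383
gripper_force: 0.0
```

Request:
servo_tool([
  [0.0273,-0.009,0],
  [0.0546,-0.018,0],
  [0.082,-0.027,0],
  [0.109,-0.036,0],
  [0.1365,-0.0454,0],
], spin=[3.8,7.6,11.5,15.3,19.15], grip=[0.62,0.62,0.62,0.62,0.62])

```text
time_s: 8.95
tcp_pos: [0.5189, -0.0613, 0.2079]
ee_rot: [[-0.592, -0.806, -0.004], [-0.806, 0.592, -0.0], [0.003, 0.003, -1.0]]
wrist_force: [0.4, 0.1, -0.1]
gripper_width: 0.377
gripper_force: 0.0
```

Request:
servo_tool([
  [0.0228,-0.0175,0],
  [0.0456,-0.035,0],
  [0.068,-0.0525,0],
  [0.091,-0.07,0],
  [0.114,-0.0877,0],
], spin=[3.8,7.6,11.5,15.3,19.15], grip=[0.62,0.62,0.62,0.62,0.62])

```text
time_s: 9.37
tcp_pos: [0.5226, -0.2048, 0.2077]
ee_rot: [[-0.824, -0.567, -0.004], [-0.567, 0.824, 0.001], [0.003, 0.003, -1.0]]
wrist_force: [0.7, 0.3, -0.1]
gripper_width: 0.379
gripper_force: 0.0
```

Request:
servo_tool([
  [0.02,-0.03,0],
  [0.04,-0.06,0],
  [0.06,-0.09,0],
  [0.079,-0.1202,0],
  [0.079,-0.1202,0],
], spin=[4.8,9.6,14.4,19.15,19.15], grip=[0.62,0.62,0.62,0.62,0.62])

```text
time_s: 9.78
tcp_pos: [0.5261, -0.3522, 0.2067]
ee_rot: [[-0.965, -0.261, -0.004], [-0.261, 0.965, 0.0], [0.004, 0.001, -1.0]]
wrist_force: [1.7, -0.0, -0.1]
gripper_width: 0.381
gripper_force: 0.0
```

Request:
servo_tool([
  [0,0,0],
  [0,0,0],
  [0,0,0],
  [0,0,0],
  [0,0,0],
], spin=[0,0,0,0,0], grip=[0.62,0.62,0.62,0.62,0.62])

```text
time_s: 10.2
tcp_pos: [0.5276, -0.3462, 0.2097]
ee_rot: [[-0.963, -0.27, -0.0], [-0.27, 0.963, 0.0], [-0.0, 0.0, -1.0]]
wrist_force: [0.7, -0.5, -0.3]
gripper_width: 0.38
gripper_force: 0.0
```

```bash
python3 - <<'E'
from h import *
s,d=wrist('pics/w5.png');wblue(s,d,.067);go((.5287,-.3467,.083),195.6)
E
```

```text
px [278, 112, 12, 51, 546] c [ 471.8 -363.2] [43.4  9.5] deg 14.98
px [331, 122, 11, 20, 194] c [ 454.4 -321.1] [16.6  8.7] deg 10.52
px [473, 124, 27, 130, 1146] c [ 459.8 -150.4] [138.6  12.1] deg 15.67
px [327, 162, 14, 94, 878] c [ 523.4 -302. ] [89.6  9.7] deg 15.93
px [275, 180, 20, 85, 1013] c [ 547.6 -340.8] [82.5 18.1] deg 15.56
t 10.25 tcp [ 0.5276 -0.3464  0.2098] yaw -164.33 w 0.38 F [ 0.1 -0.1  0.2]
slide [-0.0009 -0.0006  0.1268] len 0.127 spin 0.07 joints [-19.  24.  -2.  -0. -64. -56.]
```

View pics/w5.png

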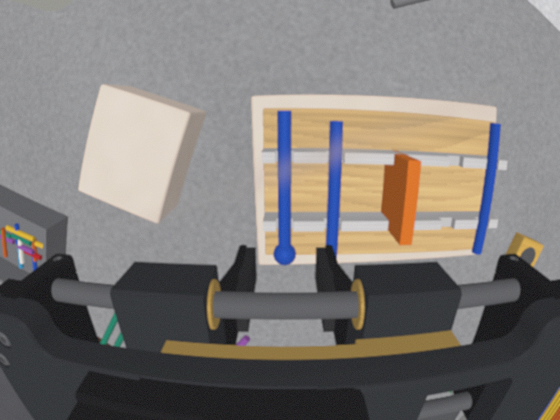

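The wrist picture shows the blob rod at px (284,112–255), with its ball at (284,255), centred between the fingers. The firebrick is well clear at left. I'm descending with a 1 mm correction.

Request:
servo_tool([
  [0,-0.001,0.03],
  [0,-0.001,0.06],
  [0,-0.001,0.09],
  [0,-0.001,0.11],
  [0,-0.001,0.118],
], spin=[0,0,0,0,0], grip=[0.62,0.62,0.62,0.62,0.62])

```text
time_s: 10.67
tcp_pos: [0.5259, -0.3469, 0.0881]
ee_rot: [[-0.963, -0.269, -0.006], [-0.269, 0.963, 0.003], [0.005, 0.004, -1.0]]
wrist_force: [-0.3, 0.1, -0.4]
gripper_width: 0.383
gripper_force: 0.0
```

Request:
servo_tool([
  [0,0,0.005],
  [0,0,0.0085],
  [0,0,0.0085],
  [0,0,0.0085],
  [0,0,0.0085],
], spin=[0,0,0,0,0], grip=[0.62,0.62,0.62,0.62,0.62])

```text
time_s: 11.08
tcp_pos: [0.5284, -0.3487, 0.0845]
ee_rot: [[-0.963, -0.269, 0.003], [-0.269, 0.963, -0.001], [-0.002, -0.002, -1.0]]
wrist_force: [0.8, -0.3, 0.2]
gripper_width: 0.381
gripper_force: 0.0
```

Request:
servo_tool([
  [0,0,0],
  [0,0,0],
  [0,0,0],
  [0,0,0],
  [0,0,0],
], spin=[0,0,0,0,0], grip=[0.75,0.8,0.9,1.0,1.0])

```text
time_s: 11.5
tcp_pos: [0.5277, -0.3484, 0.0832]
ee_rot: [[-0.963, -0.269, 0.0], [-0.269, 0.963, -0.0], [-0.0, -0.0, -1.0]]
wrist_force: [1.0, 0.2, 1.6]
gripper_width: 0.127
gripper_force: 30.0
```

Request:
servo_tool([
  [0,0,-0.01],
  [0,0,-0.04],
  [0,0,-0.08],
  [0,0,-0.12],
  [0,0,-0.13],
], spin=[0,0,0,0,0], grip=[1,1,1,1,1])

```text
time_s: 11.92
tcp_pos: [0.5304, -0.3502, 0.2217]
ee_rot: [[-0.963, -0.27, 0.012], [-0.27, 0.963, -0.007], [-0.009, -0.01, -1.0]]
wrist_force: [1.2, -1.1, 1.0]
gripper_width: 0.129
gripper_force: 30.0
```

Request:
servo_tool([
  [0,0,0],
  [0,0,0],
  [0,0,0],
  [0,0,0],
  [0,0,0],
], spin=[0,0,0,0,0], grip=[1,1,1,1,1])

```text
time_s: 12.33
tcp_pos: [0.527, -0.3481, 0.2113]
ee_rot: [[-0.963, -0.268, -0.003], [-0.268, 0.963, 0.001], [0.003, 0.002, -1.0]]
wrist_force: [-0.1, -0.9, -0.2]
gripper_width: 0.126
gripper_force: 30.0
```

```bash
python3 - <<'E'
from h import *
s,d=wrist('pics/w6.png');go((.578,.2415,.213),272.3)
E
```

```text
t 12.38 tcp [ 0.5272 -0.3482  0.2115] yaw -164.42 w 0.128 F [-0.5  0.1 -1.1]
slide [-0.2073  0.5544 -0.001 ] len 0.592 spin -76.72 joints [-19.  24.  -1.  -0. -64. -56.]
```

View pics/w6.png

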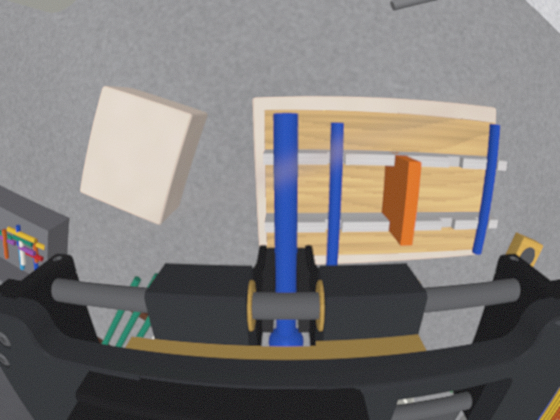

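The blob rod is held level, at px (286,115–340), and the carrier still has its two good rods at (336) and (487). I'm carrying it to the tray.

Request:
servo_tool([
  [-0.0104,0.0277,0],
  [-0.0207,0.0554,0],
  [-0.031,0.083,0],
  [-0.0414,0.111,0],
  [-0.0518,0.1386,0],
], spin=[-3.8,-7.6,-11.5,-15.3,-19.2], grip=[1,1,1,1,1])

```text
time_s: 12.8
tcp_pos: [0.54, -0.1997, 0.2123]
ee_rot: [[-0.82, -0.573, -0.001], [-0.573, 0.82, 0.0], [0.001, 0.001, -1.0]]
wrist_force: [0.8, 0.1, -1.2]
gripper_width: 0.127
gripper_force: 30.0
```

Request:
servo_tool([
  [-0.0189,0.0228,0],
  [-0.0378,0.0456,0],
  [-0.0567,0.0683,0],
  [-0.0756,0.091,0],
  [-0.0945,0.1139,0],
], spin=[-3.8,-7.6,-11.5,-15.3,-19.2], grip=[1,1,1,1,1])

```text
time_s: 13.22
tcp_pos: [0.5527, -0.0521, 0.2125]
ee_rot: [[-0.585, -0.811, -0.001], [-0.811, 0.585, -0.0], [0.001, 0.001, -1.0]]
wrist_force: [1.2, -0.2, 0.3]
gripper_width: 0.127
gripper_force: 30.0
```

Request:
servo_tool([
  [-0.0253,0.0153,0],
  [-0.0506,0.0306,0],
  [-0.076,0.0459,0],
  [-0.101,0.0612,0],
  [-0.1266,0.0765,0],
], spin=[-3.8,-7.6,-11.5,-15.3,-19.2], grip=[1,1,1,1,1])

```text
time_s: 13.63
tcp_pos: [0.5653, 0.0952, 0.2125]
ee_rot: [[-0.286, -0.958, -0.001], [-0.958, 0.286, -0.001], [0.001, 0.001, -1.0]]
wrist_force: [-0.0, -0.5, -0.1]
gripper_width: 0.125
gripper_force: 30.0
```

Request:
servo_tool([
  [-0.029,0.0061,0],
  [-0.058,0.0122,0],
  [-0.087,0.0184,0],
  [-0.116,0.0245,0],
  [-0.1447,0.0306,0],
], spin=[-3.8,-7.6,-11.5,-15.3,-19.2], grip=[1,1,1,1,1])

```text
time_s: 14.05
tcp_pos: [0.5779, 0.2426, 0.2123]
ee_rot: [[0.045, -0.999, -0.001], [-0.999, -0.045, -0.001], [0.001, 0.001, -1.0]]
wrist_force: [0.3, 0.4, -0.7]
gripper_width: 0.126
gripper_force: 30.0
```

Request:
servo_tool([
  [0,0,0],
  [0,0,0.03],
  [0,0,0.06],
  [0,0,0.09],
  [0,0,0.09],
], spin=[0,0,0,0,0], grip=[1,1,1,1,1])

```text
time_s: 14.47
tcp_pos: [0.5741, 0.2388, 0.1158]
ee_rot: [[0.039, -0.999, -0.013], [-0.999, -0.039, -0.007], [0.006, 0.013, -1.0]]
wrist_force: [-2.2, -1.0, -1.1]
gripper_width: 0.128
gripper_force: 30.0
```

Request:
servo_tool([
  [0,0,0],
  [0,0,0],
  [0,0,0],
  [0,0,0],
  [0,0,0],
], spin=[0,0,0,0,0], grip=[1,1,1,1,1])

```text
time_s: 14.88
tcp_pos: [0.5788, 0.2416, 0.1248]
ee_rot: [[0.041, -0.999, 0.003], [-0.999, -0.041, 0.002], [-0.002, -0.003, -1.0]]
wrist_force: [-0.5, -0.2, -0.4]
gripper_width: 0.126
gripper_force: 30.0
```

```bash
python3 - <<'E'
from h import *
s,d=wrist('pics/w7.png');go((.578,.2415,.0353),272.3)
E
```

```text
t 14.93 tcp [0.5787 0.2415 0.1245] yaw -87.63 w 0.125 F [ 0.1 -0.3 -0.9]
slide [0.0001 0.0008 0.0892] len 0.089 spin 0.07 joints [ 37.  28.  -8.   0. -53. -35.]
```

View pics/w7.png

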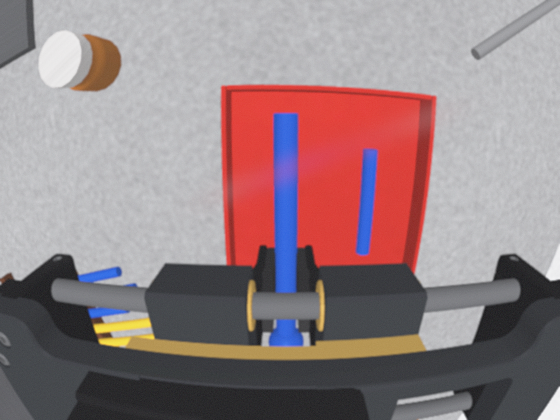

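The blob rod is over the tray at px (286,113–340), inside the walls and parallel to the short rod already lying at (366,150–255). I'm lowering it.

Request:
servo_tool([
  [0,0,0.025],
  [0,0,0.045],
  [0,0,0.06],
  [0,0,0.07],
  [0,0,0.078],
], spin=[0,0,0,0,0], grip=[1,1,1,1,1])

```text
time_s: 15.35
tcp_pos: [0.5781, 0.2412, 0.0445]
ee_rot: [[0.041, -0.999, -0.0], [-0.999, -0.041, -0.0], [0.0, 0.0, -1.0]]
wrist_force: [-0.7, 0.0, -0.6]
gripper_width: 0.126
gripper_force: 30.0
```

Request:
servo_tool([
  [0,0,0.003],
  [0,0,0.006],
  [0,0,0.009],
  [0,0,0.0105],
  [0,0,0.0105],
], spin=[0,0,0,0,0], grip=[1,1,1,1,1])

```text
time_s: 15.77
tcp_pos: [0.5783, 0.2414, 0.0348]
ee_rot: [[0.041, -0.999, 0.0], [-0.999, -0.041, 0.0], [-0.0, -0.0, -1.0]]
wrist_force: [-0.4, -0.3, 0.5]
gripper_width: 0.128
gripper_force: 30.0
```

Request:
servo_tool([
  [0,0,0],
  [0,0,0],
  [0,0,0],
  [0,0,0],
  [0,0,0],
], spin=[0,0,0,0,0], grip=[1,1,1,1,1])

```text
time_s: 16.18
tcp_pos: [0.5782, 0.2413, 0.0347]
ee_rot: [[0.041, -0.999, 0.0], [-0.999, -0.041, 0.0], [-0.0, -0.0, -1.0]]
wrist_force: [-0.4, -0.2, -0.4]
gripper_width: 0.123
gripper_force: 30.0
```

Request:
servo_tool([
  [0,0,0.001],
  [0,0,0.0015],
  [0,0,0.0015],
  [0,0,0.0015],
  [0,0,0.0015],
], spin=[0,0,0,0,0], grip=[1,1,0.86,0.83,0.8])

```text
time_s: 16.6
tcp_pos: [0.5782, 0.2413, 0.0331]
ee_rot: [[0.041, -0.999, 0.0], [-0.999, -0.041, 0.0], [-0.0, -0.0, -1.0]]
wrist_force: [-0.1, -0.2, 0.4]
gripper_width: 0.181
gripper_force: 0.0
```

Request:
servo_tool([
  [0,0,0],
  [0,0,0],
  [0,0,0],
  [0,0,-0.01],
  [0,0,-0.04],
], spin=[0,0,0,0,0], grip=[0.72,0.65,0.6,0.6,0.6])

```text
time_s: 17.02
tcp_pos: [0.5754, 0.2395, 0.0694]
ee_rot: [[0.04, -0.999, -0.009], [-0.999, -0.04, -0.005], [0.005, 0.009, -1.0]]
wrist_force: [-0.7, 0.5, -0.3]
gripper_width: 0.386
gripper_force: 0.0
```

Request:
servo_tool([
  [0,0,-0.04],
  [0,0,-0.08],
  [0,0,-0.12],
  [0,0,-0.145],
  [0,0,-0.145],
], spin=[0,0,0,0,0], grip=[0.5,0.4,0.35,0.35,0.35])

```text
time_s: 17.43
tcp_pos: [0.5812, 0.2426, 0.2269]
ee_rot: [[0.043, -0.999, 0.013], [-0.999, -0.043, 0.007], [-0.007, -0.014, -1.0]]
wrist_force: [0.9, 0.2, 0.5]
gripper_width: 0.632
gripper_force: 0.0
```

Request:
servo_tool([
  [0,0,0],
  [0,0,0],
  [0,0,0],
  [0,0,0],
  [0,0,0],
], spin=[0,0,0,0,0], grip=[0.35,0.35,0.35,0.35,0.35])

```text
time_s: 17.85
tcp_pos: [0.5778, 0.241, 0.2166]
ee_rot: [[0.041, -0.999, -0.002], [-0.999, -0.041, -0.002], [0.002, 0.002, -1.0]]
wrist_force: [0.0, -0.1, 0.7]
gripper_width: 0.65
gripper_force: 0.0
```

```bash
python3 - <<'E'
from h import *
s,d=wrist('pics/w8.png');wblue(s,d,.016)
d=capture('top');H,S,V=cv2.split(cv2.cvtColor(d['pixels'],cv2.COLOR_BGR2HSV));cv2.imwrite('pics/top2.png',d['pixels'])
roi=np.zeros(H.shape,bool);roi[160:265,160:430]=1
comps(d,roi&(H>100)&(H<130)&(S>130),.067)
print('o');roi[:, :320]=0;m=roi&(H<14)&(H>3)&(S>200);comps(d,m,.102,8)
print([(np.round(r['point'],4).tolist(),round(r['conf'],2)) for r in tip_of('grip','top')])
capture('side');print([(np.round(r['point'],4).tolist(),round(r['conf'],2)) for r in tip_of('grip','side')])
go((.489,-.2505,.21),195.6)
E
```

```text
px [280, 112, 10, 60, 526] c [580.3 192.7] [ 9.4 62. ] deg -87.62
px [339, 152, 12, 68, 586] c [513.9 237.5] [10.2 74.7] deg -88.34
px [276, 171, 18, 71, 729] c [577.9 263.7] [19.  79.9] deg -87.91
px [70, 233, 83, 27, 562] c [800.  325.3] [139.2  10.4] deg 17.08
px [109, 246, 57, 16, 348] c [759.3 334.3] [85.1 10.5] deg 16.04
px [75, 261, 28, 13, 162] c [839.  358.7] [56.5  9.2] deg 19.3
px [193, 182, 33, 3, 94] mean [0.5711 0.2009] rect c [571.  200.3] [ 5.6 88.5] axis deg -88.61
px [383, 184, 15, 48, 128] mean [ 0.5122 -0.3036] rect c [ 513.3 -303.7] [135.1   8.1] axis deg 15.56
px [327, 202, 15, 48, 125] mean [ 0.46   -0.1474] rect c [ 460.  -147.7] [134.1   7.6] axis deg 15.72
px [186, 204, 30, 4, 73] mean [0.5082 0.2205] rect c [507.8 221.3] [ 8.3 79.7] axis deg -87.92
o
[([0.488, -0.2504, 0.0869], 0.87)]
[([0.4926, -0.2504, 0.091], 0.56)]
t 18.1 tcp [0.5781 0.2412 0.2177] yaw -87.62 w 0.651 F [ 0.1  0.7 -1. ]
slide [0.4876 0.1094 0.0079] len 0.5 spin 76.78 joints [ 37.  23.  -2.  -0. -65. -35.]
```

View pics/w8.png

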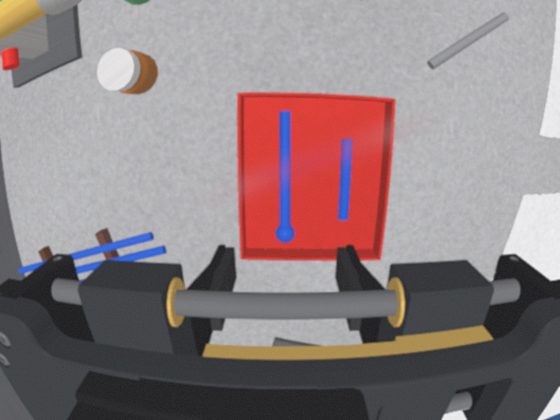

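The wrist picture shows both culls lying flat in the tray: the blob rod at px (285,112–241) and the short rod at (345,140–220). Now for the carrier grip.

Request:
servo_tool([
  [0.0243,0.0055,0],
  [0.0487,0.011,0],
  [0.073,0.0164,0],
  [0.0974,0.0218,0],
  [0.1217,0.0273,0],
], spin=[3.8,7.6,11.5,15.3,19.2], grip=[0.35,0.35,0.35,0.35,0.35])

```text
time_s: 18.52
tcp_pos: [0.5556, 0.1175, 0.2181]
ee_rot: [[-0.292, -0.956, 0.0], [-0.956, 0.292, 0.0], [-0.0, -0.0, -1.0]]
wrist_force: [0.3, 0.3, -0.7]
gripper_width: 0.651
gripper_force: 0.0
```

Request:
servo_tool([
  [0.0248,-0.0029,0],
  [0.0496,-0.0057,0],
  [0.0743,-0.0086,0],
  [0.0991,-0.0114,0],
  [0.1239,-0.0143,0],
], spin=[3.8,7.6,11.5,15.3,19.2], grip=[0.35,0.35,0.35,0.35,0.35])

```text
time_s: 18.93
tcp_pos: [0.5334, -0.0053, 0.2182]
ee_rot: [[-0.591, -0.807, 0.0], [-0.807, 0.591, 0.0], [-0.0, -0.0, -1.0]]
wrist_force: [0.6, -0.6, -0.6]
gripper_width: 0.648
gripper_force: 0.0
```

Request:
servo_tool([
  [0.0225,-0.0108,0],
  [0.045,-0.0217,0],
  [0.0674,-0.0325,0],
  [0.0898,-0.0434,0],
  [0.1123,-0.0542,0],
], spin=[3.8,7.6,11.5,15.3,19.2], grip=[0.35,0.35,0.35,0.35,0.35])

```text
time_s: 19.35
tcp_pos: [0.5112, -0.1281, 0.2183]
ee_rot: [[-0.823, -0.568, 0.0], [-0.568, 0.823, -0.0], [-0.0, -0.0, -1.0]]
wrist_force: [-0.5, 0.4, 1.0]
gripper_width: 0.645
gripper_force: 0.0
```

Request:
servo_tool([
  [0.0176,-0.0176,0],
  [0.0353,-0.0352,0],
  [0.0529,-0.0529,0],
  [0.0706,-0.0705,0],
  [0.0882,-0.0881,0],
], spin=[3.8,7.6,11.5,15.3,19.2], grip=[0.35,0.35,0.35,0.35,0.35])

```text
time_s: 19.77
tcp_pos: [0.489, -0.2508, 0.2182]
ee_rot: [[-0.964, -0.265, 0.0], [-0.265, 0.964, -0.0], [-0.0, -0.0, -1.0]]
wrist_force: [-0.5, -0.2, 0.1]
gripper_width: 0.646
gripper_force: 0.0
```

Request:
servo_tool([
  [0,0,0],
  [0,0,0],
  [0,0,0],
  [0,0,0],
  [0,0,0],
], spin=[0,0,0,0,0], grip=[0.35,0.35,0.35,0.35,0.35])

```text
time_s: 20.18
tcp_pos: [0.4896, -0.2487, 0.2182]
ee_rot: [[-0.963, -0.27, 0.0], [-0.27, 0.963, 0.0], [-0.0, -0.0, -1.0]]
wrist_force: [0.5, 0.6, -0.2]
gripper_width: 0.654
gripper_force: 0.0
```

```bash
python3 - <<'E'
from h import *
s,d=wrist('pics/w9.png');wblue(s,d,.067)
print([(np.round(r['point'],4).tolist(),round(r['conf'],2)) for n in ('grip','carrier') for r in tip_of(n,'wrist')])
H,S,V=cv2.split(cv2.cvtColor(d['pixels'],cv2.COLOR_BGR2HSV));m=((H<14)&(H>3)&(S>200)).astype(np.uint8);m[260:]=0
n,l,st,ct=cv2.connectedComponentsWithStats(m);print([a.tolist() for a in st[1:] if a[4]>100])
i=1+np.argmax(st[1:,4]);v,u=np.nonzero(l==i);P=wpix(s,d,u*1.,v*1.,.102)[:,:2]
c,sz,a=cv2.minAreaRect(P.astype(np.float32)*1000);print(c,sz,a)
go((.489,-.2495,.086),195.6)
E
```

```text
px [214, 133, 12, 55, 546] c [ 469.6 -315.8] [49.9 10. ] deg 15.22
px [383, 136, 20, 128, 1192] c [ 464.6 -147.8] [128.8  10.6] deg 15.54
px [218, 201, 12, 47, 438] c [ 529.4 -299.4] [47.1  9.9] deg 15.66
[([0.4915, -0.2513, 0.0915], 0.64), ([0.4897, -0.2497, 0.0264], 0.93)]
[[279, 195, 12, 57, 359]]
(500.0556945800781, -246.1712646484375) (49.68096160888672, 8.960504531860352) 15.843428611755371
t 20.33 tcp [ 0.4896 -0.2489  0.2182] yaw -164.35 w 0.65 F [-0.3  0.1 -0.1]
slide [ 0.0007 -0.0004  0.1322] len 0.132 spin 0.05 joints [-10.  16. -13.  -0. -61. -64.]
```

View pics/w9.png

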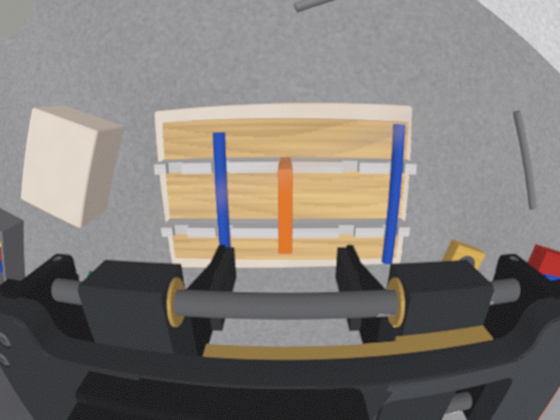

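The wrist picture shows the orange plate at px (285,158–253), centred between the fingers, with the good rods at (219) and (394) outside them. I'm descending to grip.

Request:
servo_tool([
  [0.001,0,0.03],
  [0.001,0,0.06],
  [0.001,0,0.09],
  [0.001,0,0.11],
  [0.001,0,0.116],
], spin=[0,0,0,0,0], grip=[0.35,0.35,0.35,0.35,0.35])

```text
time_s: 20.75
tcp_pos: [0.4862, -0.2489, 0.0986]
ee_rot: [[-0.963, -0.268, -0.007], [-0.268, 0.963, 0.002], [0.006, 0.004, -1.0]]
wrist_force: [0.5, 0.5, 0.6]
gripper_width: 0.648
gripper_force: 0.0
```

Request:
servo_tool([
  [0,0,0.004],
  [0,0,0.0075],
  [0,0,0.0075],
  [0,0,0.0075],
  [0,0,0.0075],
], spin=[0,0,0,0,0], grip=[0.35,0.35,0.35,0.4,0.45])

```text
time_s: 21.17
tcp_pos: [0.4892, -0.25, 0.0958]
ee_rot: [[-0.963, -0.269, 0.003], [-0.269, 0.963, -0.001], [-0.002, -0.001, -1.0]]
wrist_force: [-0.2, -0.2, 0.2]
gripper_width: 0.592
gripper_force: 0.0
```

Request:
servo_tool([
  [0,0,0],
  [0,0,0],
  [0,0,0],
  [0,0,0],
  [0,0,0],
], spin=[0,0,0,0,0], grip=[0.55,0.65,0.75,0.85,1.0])

```text
time_s: 21.58
tcp_pos: [0.4884, -0.2499, 0.0946]
ee_rot: [[-0.963, -0.268, 0.0], [-0.268, 0.963, -0.0], [-0.0, -0.0, -1.0]]
wrist_force: [-0.7, -0.4, -0.3]
gripper_width: 0.252
gripper_force: 0.0
```

Request:
servo_tool([
  [0,0,0],
  [0,0,0],
  [0,0,0],
  [0,0,0],
  [0,0,0],
], spin=[0,0,0,0,0], grip=[1,1,1,1,1])

```text
time_s: 22.0
tcp_pos: [0.4883, -0.2498, 0.0945]
ee_rot: [[-0.963, -0.269, -0.0], [-0.269, 0.963, 0.0], [0.0, 0.0, -1.0]]
wrist_force: [0.0, -0.1, 0.5]
gripper_width: 0.136
gripper_force: 30.0
```

Gripped. I'm lifting gently, with plenty of time left.

Request:
servo_tool([
  [0,0,-0.001],
  [0,0,-0.003],
  [0,0,-0.006],
  [0,0,-0.009],
  [0,0,-0.012],
], spin=[0,0,0,0,0], grip=[1,1,1,1,1])

```text
time_s: 22.42
tcp_pos: [0.4881, -0.2498, 0.1065]
ee_rot: [[-0.963, -0.268, -0.001], [-0.268, 0.963, 0.0], [0.001, 0.0, -1.0]]
wrist_force: [0.3, -0.0, -4.4]
gripper_width: 0.133
gripper_force: 30.0
```

Request:
servo_tool([
  [0,0,-0.004],
  [0,0,-0.009],
  [0,0,-0.014],
  [0,0,-0.02],
  [0,0,-0.026],
], spin=[0,0,0,0,0], grip=[1,1,1,1,1])

```text
time_s: 22.83
tcp_pos: [0.4884, -0.2498, 0.1333]
ee_rot: [[-0.963, -0.269, 0.0], [-0.269, 0.963, -0.0], [-0.0, -0.0, -1.0]]
wrist_force: [0.2, 1.1, -4.3]
gripper_width: 0.132
gripper_force: 30.0
```

Request:
servo_tool([
  [0,0,-0.007],
  [0,0,-0.014],
  [0,0,-0.021],
  [0,0,-0.028],
  [0,0,-0.035],
], spin=[0,0,0,0,0], grip=[1,1,1,1,1])

```text
time_s: 23.25
tcp_pos: [0.4884, -0.2498, 0.1683]
ee_rot: [[-0.963, -0.268, 0.0], [-0.268, 0.963, 0.0], [-0.0, -0.0, -1.0]]
wrist_force: [-0.0, -0.4, -4.8]
gripper_width: 0.134
gripper_force: 30.0
```

Request:
servo_tool([
  [0,0,-0.007],
  [0,0,-0.014],
  [0,0,-0.02],
  [0,0,-0.025],
  [0,0,-0.028],
], spin=[0,0,0,0,0], grip=[1,1,1,1,1])

```text
time_s: 23.67
tcp_pos: [0.4886, -0.2499, 0.1964]
ee_rot: [[-0.963, -0.269, 0.001], [-0.269, 0.963, -0.0], [-0.001, -0.001, -1.0]]
wrist_force: [0.2, -0.7, -4.3]
gripper_width: 0.136
gripper_force: 30.0
```

Request:
servo_tool([
  [0,0,0],
  [0,0,0],
  [0,0,0],
  [0,0,0],
  [0,0,0],
], spin=[0,0,0,0,0], grip=[1,1,1,1,1])

```text
time_s: 24.08
tcp_pos: [0.4882, -0.2498, 0.1951]
ee_rot: [[-0.963, -0.268, -0.001], [-0.268, 0.963, 0.0], [0.001, 0.0, -1.0]]
wrist_force: [0.5, 0.2, -4.9]
gripper_width: 0.139
gripper_force: 30.0
```

Request:
servo_tool([
  [0,0,0],
  [0,0,0],
  [0,0,0],
  [0,0,0],
  [0,0,0],
], spin=[0,0,0,0,0], grip=[1,1,1,1,1])

```text
time_s: 24.5
tcp_pos: [0.4884, -0.2499, 0.1955]
ee_rot: [[-0.963, -0.268, -0.0], [-0.268, 0.963, 0.0], [0.0, 0.0, -1.0]]
wrist_force: [0.3, -0.0, -4.2]
gripper_width: 0.133
gripper_force: 30.0
```

```bash
python3 - <<'E'
from h import *
a=capture('side')['pixels'];d=capture('top');b=d['pixels'];c=capture('wrist')['pixels']
A=cv2.resize(a[180:390,200:480],(400,300));B=cv2.resize(b[150:290,150:430],(400,200));C=cv2.resize(c,(400,300))
o=np.zeros((600,800,3),np.uint8);o[:300,:400]=A;o[:300,400:]=C;o[300:500,:400]=B;cv2.imwrite('pics/end.png',o)
print([(np.round(r['point'],3).tolist(),round(r['conf'],2)) for n in ('grip','carrier') for r in tip_of(n,'side')[:1]+tip_of(n,'wrist')[:1]])
s=sense();print(s['time_s'],s['tcp_pos'],s['wrist_force'],s['moment'],s['gripper_width'],s['gripper_force'],np.round(s['joint_velocities'],2))
E
```

```text
[([0.491, -0.251, 0.194], 0.81), ([0.493, -0.249, 0.193], 0.59), ([0.487, -0.252, 0.131], 0.86), ([0.492, -0.252, 0.129], 0.87)]
24.85 [ 0.48838866 -0.24984655  0.19557966] [ 1.05928523 -0.14536249 -4.61551968] [-0.04297246 -0.01662667 -0.02673476] 0.13750414641148268 29.99792085494846 [ 0.02  0.1  -0.05  0.01  0.09 -0.01]
```

View pics/end.png

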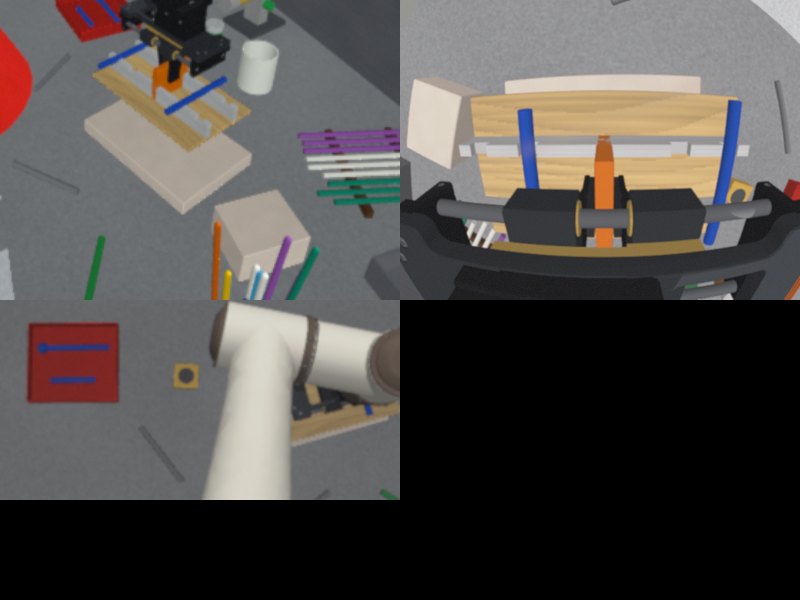

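The montage shows the carrier held level above the board, with both good rods in their notches: side view (125,55) and (196,95), wrist view (527,150) and (725,170). Both culls are in the tray at (72,348) and (72,380). The lift is 101 mm and the arm is steady.

```bash
python3 -c "
from station import finish_job
print(finish_job())"
```

```text
the job is handed in; nothing more can be done
None
```

The short rod and the blob rod are lying in the red tray. The carrier is held steady and level about 10 cm above its board, with both good rods in their notches, and the job was handed in at about 25 s of the 72 s allowed.

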